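# Two AAA cells from the tilting cell dispenser

## Task

The bench meter needs two AAA cells. Keeping the cell dispenser's canister upright, turn its teal cap until the smallest hole stands right over the AAA tube, then push the crank over so that both orange AAA cells slide out into the black tray, and bring the canister back upright. The AA and lithium cells stay in the canister, and everything else on the bench stays where it is.

Things in the scene. Friction and masses are not known exactly. Their poses are not given: they have to be found in the camera images.
- dispenser: grey stand of the cell dispenser: base plate 275 x 136 x 6 mm, x from -90 to +185; two uprights at y = -60 and +60, 145 mm tall, carry the canister on a trunnion along y, 130 mm above the table. Origin on the table under the canister's axis; +x (within 0.35 rad of the robot's x) points from the canister to the tray, +y left, z up. Directions below are in this frame, canister upright
- canister (a joint): tilt of the canister, rad: 0 = upright on its stop, growing as its top tips over towards the tray; 2.44 = the far stop, mouth over the tray pointing 50 degrees below level. Bottom-heavy and damped: tipping takes about 2 to 3 N at the crank; let go, it swings back upright by itself. Cells slide out by gravity beyond about 2.1 rad if the right cap hole is over their tube
- canister_mid (a point): middle of the canister, on the trunnion axis. The canister: 74 mm wide, three clear tubes (floor 50 mm below this point, mouth 58 above) 23 mm from its own axis: AAA tube (12.5 mm bore) on the tray side (+x); AA tube (16.5 mm) 120 degrees clockwise of it seen from above (back right); lithium tube (19 mm) 120 degrees counter-clockwise (back left)
- cap (a joint): turn of the flat teal cap (74 mm wide, 4 mm thick) on the canister, rad, counter-clockwise positive seen from above, -0.96 to 0.96. Stiff: stays where left, about 1 N at the tab. Three holes 23 mm from its axis. At 0.70 the 15.5 mm hole is over the AAA tube (cells pass within about 0.09 of this); at 0 the 18 mm hole over the AA, at -0.70 the 20.5 mm over the lithium tube; in between all are shut
- cap_center (a point): centre of the cap's upper face, on the canister's axis, 192.5 mm above the table when upright
- small_hole (a point): centre of the cap's 15.5 mm hole, at the cap's upper face, 23 mm from the cap's axis; at cap = 0 it lies 40 degrees clockwise (from above) of the tray side (+x)
- cap_tab (a point): middle of the cap's upright teal thumb tab: a plate 20 mm long (radial) and 5 mm thick, from 42 to 62 mm from the cap's axis, outside the rim, standing 18 mm above the cap's upper face; this point is 52 mm from the axis and 9 mm above that face. At cap = 0 the tab points back to the robot (-x); it turns with the cap
- crank_grip (a point): point on the axis of the crank's black grip, a bar 16 mm thick lying along y on the right side from y = -70 to -126 mm (this point at -100), 90 mm from the trunnion axis. One with the canister: upright, the crank leans 30 degrees back from straight up towards the robot (grip 208 mm above the table); at full tilt it points 20 degrees below level to the tray (grip 99 mm up)
- tray: the black open catch tray, 160 x 98 x 30 mm, walls 3 mm, lying loose on the base plate before the canister; origin under its centre (6 mm above the table), x along its length (away from the canister)
- aaa1_mid (a point): middle of the lower AAA cell, orange and black, 10.5 mm thick, 44.5 mm long, at first in the AAA tube
- aaa2_mid (a point): middle of the upper AAA cell, the same, standing on the lower one
- aaa1: the lower AAA cell; origin at its flat end, z along it
- aaa2: the upper AAA cell; origin at its flat end, z along it
- aa1_mid (a point): middle of the lower AA cell, green and black, 14.5 x 50.5 mm, in the AA tube
- aa2_mid (a point): middle of the upper AA cell
- cr1_mid (a point): middle of the lower lithium cell, blue and black, 17 x 34.5 mm, in the lithium tube
- cr2_mid (a point): middle of the upper lithium cell
- phone: a phone lying face down, 72 x 147 x 8 mm, to the right; origin under its centre
- meter: the yellow bench multimeter, 76 x 158 x 34 mm, lying on the table to the left; origin under its centre
- driver_red: a red-handled precision screwdriver, 152 mm long, 13 mm thick, lying left of the dispenser; origin under it near its middle, blade along +x
- driver_grey: a steel precision screwdriver, the same size, lying right of the dispenser
- tweezers: black tweezers lying flat, 135 mm long, 4 mm high; origin under their middle
- flux_jar: a small amber flux jar with a white lid, 44 mm wide, 36 mm tall, left of the dispenser; origin under its centre
There are look-alikes about, which are no part of the job. Leave any red look-alike of the tray alone.

How it is judged:
By the outcome, as a careful person would: the job done as asked, in the order asked, and still so for the second after the job is handed in, with the robot touching nothing.
It also fails if it takes over 58 s, if anything falls off the work surface, if the arm or the gripper's body presses on something with over 40 N, if the wrist force passes 120 N, or if a joint passes its speed limit or range.

## Robot

A 6-joint arm with a two-finger parallel gripper is mounted at the origin on the work surface. World frame = base frame: x ahead of the robot, y to its left, z up, the work surface at z = 0. Lengths are in mm, angles in degrees, forces in N, time in s.
With the tool pointing down it reaches from about 325 to 850 mm from the base axis. Payload 4.4 kg.
Tool frame: the origin (TCP) lies midway between the tips of the shut fingers; the grasp point (between the pads) lies 19 mm behind it; z points along the fingers, y is the line along which they close (so a half turn about z gives the same grasp; the last joint's range is limited). The gripper opens to 94 mm and grips with 3 to 60 N. Pads are 16 mm wide; open, the fingers measure 119 mm over their backs; the gripper's body (75 mm by 177 mm) begins 78 mm behind the grasp point.
Start: joints at [56.293, 11.837, 88.321, -0, 79.842, -8.623], TCP at [243.779, 520.767, 205.447] pointing down, gripper open.
Joint ranges: [-156.59, 156.59], [-49.26, 127.26], [12.9, 141.05], [-63.56, 243.56], [4.71, 150.69], [-161.64, 161.64]. Speed limits (degrees/s): [159.86, 159.86, 180, 180, 180, 180].

## Interface

Orientations are given as a 3x3 rotation matrix whose columns are the frame's x, y, z axes.
In Python, from rig import r gives the robot as it stands. The module is installed in compiled form; this text tells all that it offers.
- The arm moves only by the tool apply_moves, never from a script. Its argument "increments" is a list of rows, each an object with "travel": the shift along the tool's x, y, z in m, a list of three; "delta_rot": the turn, a rotation vector about the tool's x, y, z in degrees, a list of three; "fingers": the opening, from 0 (shut) to 1 (fully open). A call has 1 to 12 rows; each row shifts and turns the commanded pose from where the row before left it, along the tool's axes as they then stand; what a row does not reach is not made up. A row lasts 1/12 s, in which the tool goes at most 41.7 mm and 7.16 degrees, less where a joint would pass 70% of its speed; a pose out of reach is approached as far as the arm can. A call is refused whole if a number of a shift passes 0.0417 or a number of a turn 7.16, either way. A call with a gripper value outside its range is refused whole. The fingers move at their own pace and stop on an object; the grip force is fixed at half the most. Time passes only in rows, so rows that do not move let the fingers close. It gives the time, the measured TCP pose, the force, the opening and the grip force at its end, in the units of the state.
- r.get_state(): the state, without advancing time (a new reading comes with each control period).
- r.get_image(name): name is "scene" or "top" or "wrist"; returns a dict with "pixels" (480x640x3 uint8, red, green, blue), "fx", "fy", "cx", "cy" (pixels), "rvec" (rotation vector, rad) and "tvec" (3), from world to camera coordinates, as OpenCV has them. Camera axes: x right, y down, z forward; pixel columns grow to the right and rows downward; lengths in mm; the calibration is good to about 2 mm. A picture is of the moment at which its call begins. There is no depth.
- r.sign_off(): hands the job in; it is judged then, once.
The state is a dict: "clock": time; "joint_pos": joint angles; "joint_vel": joint speeds; "effort": joint torques, N m; "ee_pos": TCP position; "tool_rot": TCP orientation; "ft_force": force on the tool from outside, world axes, zero at the start; "wrist_torque": the same for the moment, N m; "opening": opening from 0.0 (shut) to 1.0 (fully open); "finger_force": force on a finger pad.
Only numpy, scipy, OpenCV 4.12 (cv2) and the standard library are available. Lean on these libraries where they do the work, as an engineer would, in place of code of your own. Each camera call takes 0.05 s, during which the arm holds its last target. There are 200 camera calls.

## Working session

There is one attempt and no reset: what is moved stays moved. The work goes in short steps, Python scripts to look and compute and a tool call to move; the robot and the scene stay as the last step left them, time stands still between calls to the robot, and variables do not carry over. Pictures are saved under pics/ and viewed, at most 10 in all, crops included, and the job is handed in when it is done.

Besides the shell and the picture viewer there is one more tool, called after "Emit:" by a JSON object that holds its "name" and its "arguments", one argument or row to a line. apply_moves: Moves the arm, as the interface text tells. Its arguments: {"type":"object","properties":{"increments":{"type":"array","items":{"type":"object","properties":{"travel":{"type":"array","items":{"type":"number"}},"delta_rot":{"type":"array","items":{"type":"number"}},"fingers":{"type":"number"}}}}},"required":["increments"]}

```bash
mkdir -p pics
cat > h.py <<'E'
import numpy as np, cv2
from rig import r
def cam(n):
    d=r.get_image(n); R=cv2.Rodrigues(np.array(d["rvec"],float))[0]; t=np.array(d["tvec"],float).ravel()
    K=np.array([[d["fx"],0,d["cx"]],[0,d["fy"],d["cy"]],[0,0,1.]])
    return np.array(d["pixels"])[:,:,::-1].copy(),K,R,t
def plane(c,uv,z):
    _,K,R,t=c; o=-R.T@t; v=R.T@np.linalg.inv(K)@np.array([uv[0],uv[1],1.]); return o+v*(z-o[2])/v[2]
def proj(c,P):
    _,K,R,t=c; q=K@(R@np.array(P,float)+t); return q[:2]/q[2]
E
python3 - <<'E'
from h import *
for n in("scene","top"):
    c=cam(n); cv2.imwrite(f"pics/{n}0.png",c[0]); print(n,-c[2].T@c[3])
s=r.get_state(); print(s)
E
```

```text
scene [1097.16441769 -606.95833069  993.65281273]
top [ 223.33071048  -23.14988302 1679.63471834]
{'clock': 0.1, 'joint_pos': array([ 5.62930686e+01,  1.18815660e+01,  8.83949482e+01, -2.43053856e-03,
        7.98421408e+01, -8.62281952e+00]), 'joint_vel': array([-0.06383924, -0.06983554, -0.26868012, -0.04457809, -0.04216298,
       -0.03762422]), 'effort': array([ 5.93620257e-05, -3.71862423e+01, -2.82292932e+01,  7.00185215e-02,
        3.11166735e-02, -7.78852200e-05]), 'ee_pos': array([243.38434836, 520.14877818, 204.39892156]), 'tool_rot': array([[-9.05689435e-01,  4.23940333e-01, -1.11451071e-03],
       [ 4.23941712e-01,  9.05687792e-01, -1.74594386e-03],
       [ 2.69222718e-04, -2.05377048e-03, -9.99997855e-01]]), 'ft_force': array([-0.12654758,  0.19173462, -0.32887786]), 'wrist_torque': array([ 0.05166532, -0.01542832,  0.02042732]), 'finger_force': 0.0, 'opening': 1.003236934834135}
```

View pics/scene0.png

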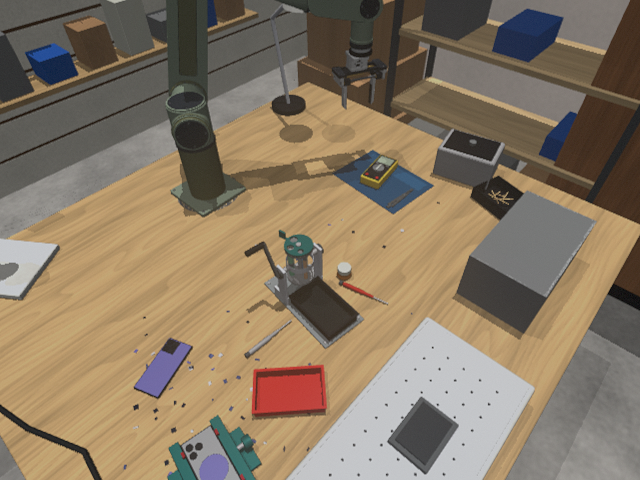

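View pics/top0.png

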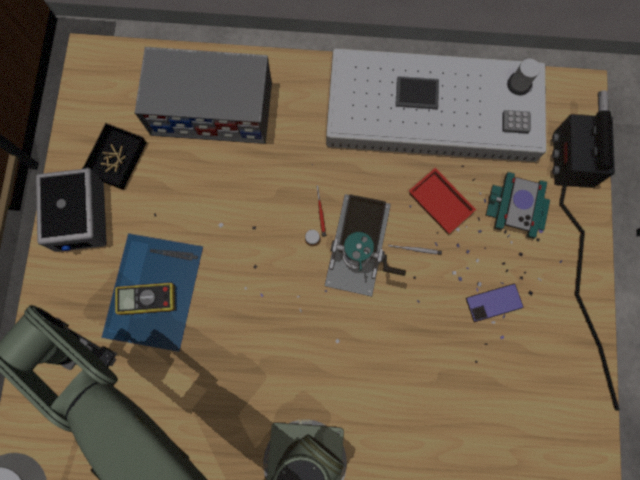

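The scene view shows the dispenser at about (300,270) with its tray at (322,308). In the top view the teal cap is at about (358,250), the crank grip at (393,269) and the tray at (362,220). A red look-alike tray is at (440,200). Next I'll measure these and zoom in.

```bash
cat > m.py <<'E'
from h import *
def teal(c,box):
    h=cv2.cvtColor(c[0],cv2.COLOR_BGR2HSV); m=cv2.inRange(h,(75,90,40),(98,255,255)); k=np.zeros_like(m); x0,y0,x1,y1=box; k[y0:y1,x0:x1]=m[y0:y1,x0:x1]; return k
E
python3 - <<'E'
from m import *
c=cam("top"); m=teal(c,(320,215,400,290))
ys,xs=np.nonzero(m); print(len(xs),xs.min(),xs.max(),ys.min(),ys.max())
P=np.array([plane(c,(x,y),192.5) for x,y in zip(xs,ys)])
(u,v),rad=cv2.minEnclosingCircle(P[:,:2].astype(np.float32)); print("enc",u,v,rad,"mean",P.mean(0))
g=c[0]; dark=(g.max(2)<60).astype(np.uint8)
k=np.zeros_like(dark);k[190:245,335:392]=dark[190:245,335:392]
cn=max(cv2.findContours(k,0,2)[0],key=cv2.contourArea); print("tray",cv2.minAreaRect(cn))
k[:]=0;k[255:285,380:410]=dark[255:285,380:410]
cn=max(cv2.findContours(k,0,2)[0],key=cv2.contourArea); rr=cv2.minAreaRect(cn);print("grip",rr,[plane(c,p,208) for p in cv2.boxPoints(rr)], plane(c,rr[0],208))
im=cv2.resize(g[185:305,310:420],None,fx=5,fy=5,interpolation=cv2.INTER_CUBIC)
s=cam("scene"); im2=cv2.resize(s[0][220:350,235:370],None,fx=4.5,fy=4.6,interpolation=cv2.INTER_CUBIC)
cv2.imwrite("pics/a.png",im); cv2.imwrite("pics/b.png",im2)
E
```

```text
419 345 372 232 268
enc 540.0250854492188 -98.79572296142578 46.30424118041992 mean [552.55385689 -92.98217122 192.5       ]
tray ((362.4716796875, 222.65093994140625), (37.041996002197266, 49.88076400756836), 10.619654655456543)
grip ((390.8442077636719, 267.7868347167969), (26.887744903564453, 12.163503646850586), 39.80557632446289) [array([ 504.60088647, -142.99643852,  208.        ]), array([ 529.61477328, -161.04695386,  208.        ]), array([ 490.11791986, -214.11672399,  208.        ]), array([ 465.40728249, -195.99434327,  208.        ])] [ 497.34873393 -178.60897378  208.        ]
```

View pics/a.png

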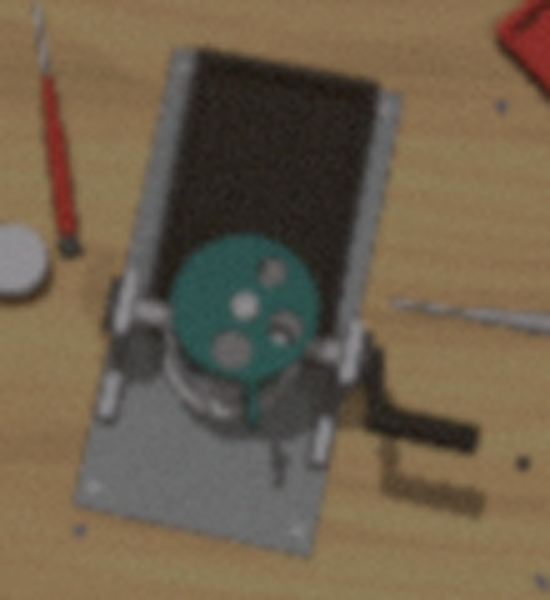

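View pics/b.png

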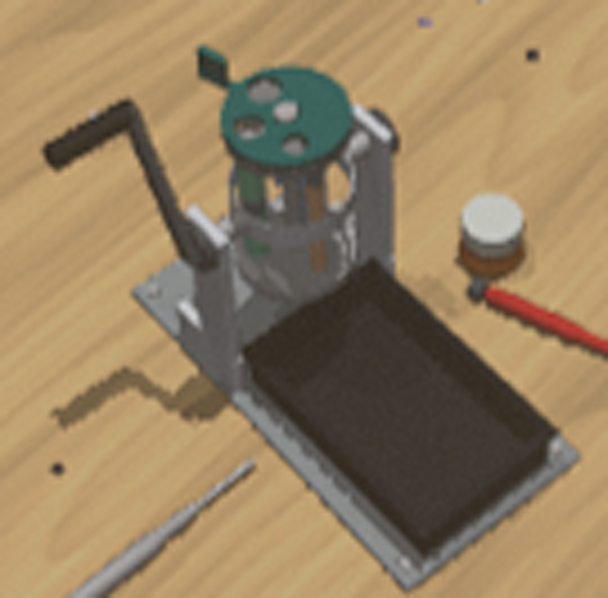

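Crop a shows, in full-image pixels, the cap centre at about (359,246.2), the small hole at (364.4,239) and the tab at (360.8,265). The plate runs with a yaw of about -12°. Crop b confirms the tab points back towards the robot and the crank leans back.

Run:
```python
from m import *
c=cam("top")
f=lambda u,v,z: plane(c,(310+(u+.5)/5-.5,185+(v+.5)/5-.5),z)
B=[f(u,v,6) for u,v in((78,502),(312,553),(400,95),(180,48))]
x=(B[2]-B[1]+B[3]-B[0])/2; yaw=np.arctan2(x[1],x[0]); ex=x/np.linalg.norm(x); ey=np.array([-ex[1],ex[0],0])
y=B[0]-B[1]; print("yaw",np.degrees(yaw),"yaw by width",np.degrees(np.arctan2(-y[0],y[1])),"L",np.linalg.norm(x),"W",np.linalg.norm(y))
mid=sum(B)/4; print("origin from plate",mid-47.5*ex)
for n,u,v,z in(("cap",245,307,192.5),("boss",245,305,194),("hole",272,270,192.5),("tab",254,400,201),("gripinner",372,415,208),("gripend",477,437,208)): print(n,f(u,v,z))
# cap circle by colour: hull ellipse of upper disk
m=teal(c,(340,228,378,262)); cn=max(cv2.findContours(m,0,1)[0],key=cv2.contourArea); (u,v),rd=cv2.minEnclosingCircle(cn);print(u,v,rd,plane(c,(u,v),192.5))
```

```text
yaw -8.020346454412225 yaw by width -8.119204174230427 L 271.1990823197911 W 133.34598708134322
origin from plate [550.35962338 -97.6244075    6.        ]
cap [549.83063241 -96.51543503 192.5       ]
boss [550.5298444  -96.37954073 194.        ]
hole [ 569.94737005 -108.97921249  192.5       ]
tab [ 501.04226547 -103.40673667  201.        ]
gripinner [ 496.5551549  -161.69964347  208.        ]
gripend [ 489.40899213 -213.98504697  208.        ]
358.2826232910156 246.36956787109375 14.730975151062012 [548.82002156 -95.77497371 192.5       ]
```

Emit:
{"name": "apply_moves", "arguments": {
  "increments": [
    {"travel":[-0.025,-0.023,-0.009],"fingers":0.3},
    {"travel":[-0.025,-0.023,-0.009],"fingers":0.3},
    {"travel":[-0.025,-0.023,-0.009],"fingers":0.3},
    {"travel":[-0.025,-0.023,-0.009],"fingers":0.3},
    {"travel":[-0.025,-0.023,-0.009],"fingers":0.3},
    {"travel":[-0.025,-0.023,-0.009],"fingers":0.3},
    {"travel":[-0.025,-0.023,-0.009],"fingers":0.3},
    {"travel":[-0.025,-0.023,-0.009],"fingers":0.3},
    {"travel":[-0.025,-0.023,-0.009],"fingers":0.3},
    {"travel":[-0.025,-0.023,-0.009],"fingers":0.3},
    {"travel":[-0.025,-0.023,0],"fingers":0.3},
    {"travel":[-0.025,-0.023,0],"fingers":0.3}
  ]
}}

```text
$.increments[0]: bad value
```

Emit:
{"name": "apply_moves", "arguments": {
  "increments": [
    {"travel":[-0.025,-0.023,0],"fingers":0.3},
    {"travel":[-0.025,-0.023,0],"fingers":0.3},
    {"travel":[-0.025,-0.023,0],"fingers":0.3},
    {"travel":[-0.025,-0.023,0],"fingers":0.3},
    {"travel":[-0.025,-0.023,0],"fingers":0.3},
    {"travel":[-0.025,-0.023,0],"fingers":0.3},
    {"travel":[-0.025,-0.023,0],"fingers":0.3},
    {"travel":[-0.022,-0.0225,0],"fingers":0.3},
    {"delta_rot":[0,0,7],"fingers":0.3},
    {"delta_rot":[0,0,7],"fingers":0.3},
    {"delta_rot":[0,0,7],"fingers":0.3},
    {"delta_rot":[0,0,7],"fingers":0.3}
  ]
}}

```text
$.increments[0]: bad value
```

Emit:
{"name": "apply_moves", "arguments": {
  "increments": [
    {"delta_rot":[0,0,7],"fingers":0.3},
    {"delta_rot":[0,0,7],"fingers":0.3},
    {"delta_rot":[0,0,7],"fingers":0.3},
    {"delta_rot":[0,0,7],"fingers":0.3},
    {"delta_rot":[0,0,7],"fingers":0.3},
    {"delta_rot":[0,0,7],"fingers":0.3},
    {"delta_rot":[0,0,7],"fingers":0.3},
    {"delta_rot":[0,0,7],"fingers":0.3},
    {"delta_rot":[0,0,7],"fingers":0.3},
    {"delta_rot":[0,0,7],"fingers":0.3},
    {"delta_rot":[0,0,7],"fingers":0.3},
    {"delta_rot":[0,0,7],"fingers":0.3}
  ]
}}

```text
$.increments[0]: bad value
```

Emit:
{"name": "apply_moves", "arguments": {
  "increments": [
    {"delta_rot":[0,0,7],"fingers":0.3},
    {"delta_rot":[0,0,7],"fingers":0.3},
    {"delta_rot":[0,0,7],"fingers":0.3},
    {"delta_rot":[0,0,7],"fingers":0.3},
    {"delta_rot":[0,0,7],"fingers":0.3},
    {"fingers":0.3}
  ]
}}

```text
$.increments[0]: bad value
```

Run:
```python
from m import *
c=cam("wrist"); cv2.imwrite("pics/w1.png",c[0]); s=r.get_state(); print(s["clock"],s["ee_pos"],s["tool_rot"],s["joint_pos"],s["opening"],s["ft_force"]); print(-c[2].T@c[3])
for P in((550,-97,192.5),(499,-104,210)): print(proj(c,P))
```

```text
0.3 [243.6066624  520.55079981 205.04995797] [[-9.05697924e-01  4.23923445e-01 -4.28461726e-04]
 [ 4.23923646e-01  9.05697700e-01 -6.46964646e-04]
 [ 1.13793318e-04 -7.67589593e-04 -9.99999699e-01]] [ 5.62955655e+01  1.18541669e+01  8.83491259e+01 -1.49262933e-04
  7.98411673e+01 -8.62185779e+00] 0.9966849111363111 [0.1988305  0.1090112  0.88467326]
[181.40681124 549.73031965 384.8584169 ]
[-120.20532077  796.6049131 ]
[-191.18218291  804.26726738]
```

View pics/w1.png

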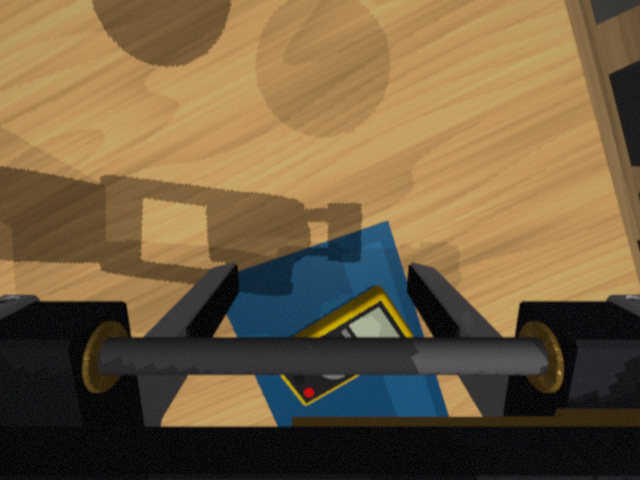

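The moves were refused because every row needs all three keys. The wrist view shows only the meter between the fingers at (340,345), so the arm hasn't moved. I'll resend with complete rows.

Emit:
{"name": "apply_moves", "arguments": {
  "increments": [
    {"travel":[-0.025,-0.023,-0.009],"delta_rot":[0,0,0],"fingers":0.3},
    {"travel":[-0.025,-0.023,-0.009],"delta_rot":[0,0,0],"fingers":0.3},
    {"travel":[-0.025,-0.023,-0.009],"delta_rot":[0,0,0],"fingers":0.3},
    {"travel":[-0.025,-0.023,-0.009],"delta_rot":[0,0,0],"fingers":0.3},
    {"travel":[-0.025,-0.023,-0.009],"delta_rot":[0,0,0],"fingers":0.3},
    {"travel":[-0.025,-0.023,-0.009],"delta_rot":[0,0,0],"fingers":0.3},
    {"travel":[-0.025,-0.023,-0.009],"delta_rot":[0,0,0],"fingers":0.3},
    {"travel":[-0.025,-0.023,-0.009],"delta_rot":[0,0,0],"fingers":0.3},
    {"travel":[-0.025,-0.023,-0.009],"delta_rot":[0,0,0],"fingers":0.3},
    {"travel":[-0.025,-0.023,-0.009],"delta_rot":[0,0,0],"fingers":0.3},
    {"travel":[-0.025,-0.023,0],"delta_rot":[0,0,0],"fingers":0.3},
    {"travel":[-0.025,-0.023,0],"delta_rot":[0,0,0],"fingers":0.3}
  ]
}}

```text
clock: 1.3
ee_pos: [399.2, 142.1, 296.5]
tool_rot: [[-0.906, 0.424, 0.002], [0.424, 0.906, 0.0], [-0.002, 0.001, -1.0]]
ft_force: [0.6, 1.0, 0.3]
opening: 0.298
finger_force: 0.0
```

Emit:
{"name": "apply_moves", "arguments": {
  "increments": [
    {"travel":[-0.025,-0.023,0],"delta_rot":[0,0,0],"fingers":0.3},
    {"travel":[-0.025,-0.023,0],"delta_rot":[0,0,0],"fingers":0.3},
    {"travel":[-0.025,-0.023,0],"delta_rot":[0,0,0],"fingers":0.3},
    {"travel":[-0.025,-0.023,0],"delta_rot":[0,0,0],"fingers":0.3},
    {"travel":[-0.025,-0.023,0],"delta_rot":[0,0,0],"fingers":0.3},
    {"travel":[-0.025,-0.023,0],"delta_rot":[0,0,0],"fingers":0.3},
    {"travel":[-0.025,-0.023,0],"delta_rot":[0,0,0],"fingers":0.3},
    {"travel":[-0.022,-0.0225,0],"delta_rot":[0,0,0],"fingers":0.3},
    {"travel":[0,0,0],"delta_rot":[0,0,7],"fingers":0.3},
    {"travel":[0,0,0],"delta_rot":[0,0,7],"fingers":0.3},
    {"travel":[0,0,0],"delta_rot":[0,0,7],"fingers":0.3},
    {"travel":[0,0,0],"delta_rot":[0,0,7],"fingers":0.3}
  ]
}}

```text
clock: 2.3
ee_pos: [499.0, -106.5, 295.2]
tool_rot: [[-0.595, 0.804, -0.0], [0.804, 0.595, 0.0], [0.0, -0.0, -1.0]]
ft_force: [-0.3, 0.7, 0.1]
opening: 0.301
finger_force: 0.0
```

Emit:
{"name": "apply_moves", "arguments": {
  "increments": [
    {"travel":[0,0,0],"delta_rot":[0,0,7],"fingers":0.3},
    {"travel":[0,0,0],"delta_rot":[0,0,7],"fingers":0.3},
    {"travel":[0,0,0],"delta_rot":[0,0,7],"fingers":0.3},
    {"travel":[0,0,0],"delta_rot":[0,0,7],"fingers":0.3},
    {"travel":[0,0,0],"delta_rot":[0,0,7],"fingers":0.3},
    {"travel":[0,0,0],"delta_rot":[0,0,7],"fingers":0.3},
    {"travel":[0,0,0],"delta_rot":[0,0,7],"fingers":0.3},
    {"travel":[0,0,0],"delta_rot":[0,0,7],"fingers":0.3},
    {"travel":[0,0,0],"delta_rot":[0,0,7],"fingers":0.3},
    {"travel":[0,0,0],"delta_rot":[0,0,7],"fingers":0.3},
    {"travel":[0,0,0],"delta_rot":[0,0,7],"fingers":0.3},
    {"travel":[0,0,0],"delta_rot":[0,0,7],"fingers":0.3}
  ]
}}

```text
clock: 3.3
ee_pos: [499.0, -106.0, 295.4]
tool_rot: [[0.736, 0.676, -0.0], [0.676, -0.736, 0.0], [-0.0, -0.0, -1.0]]
ft_force: [0.4, 0.1, 0.6]
opening: 0.301
finger_force: 0.0
```

Emit:
{"name": "apply_moves", "arguments": {
  "increments": [
    {"travel":[0,0,0],"delta_rot":[0,0,7],"fingers":0.3},
    {"travel":[0,0,0],"delta_rot":[0,0,7],"fingers":0.3},
    {"travel":[0,0,0],"delta_rot":[0,0,7],"fingers":0.3},
    {"travel":[0,0,0],"delta_rot":[0,0,7],"fingers":0.3},
    {"travel":[0,0,0],"delta_rot":[0,0,7],"fingers":0.3},
    {"travel":[0,0,0],"delta_rot":[0,0,0],"fingers":0.3}
  ]
}}

```text
clock: 3.8
ee_pos: [499.0, -106.1, 295.4]
tool_rot: [[0.991, 0.136, -0.0], [0.136, -0.991, 0.0], [-0.0, -0.0, -1.0]]
ft_force: [0.0, 0.9, 0.5]
opening: 0.297
finger_force: 0.0
```

Run:
```python
from m import *
c=cam("wrist"); cv2.imwrite("pics/w2.png",c[0]); s=r.get_state(); print(s["clock"],s["ee_pos"],s["tool_rot"],s["joint_pos"],s["opening"],s["ft_force"]); print(-c[2].T@c[3])
for P in((550,-97,192.5),(499,-104,210.5)): print(proj(c,P))
```

```text
3.85 [ 499.02299459 -106.07600815  295.38914102] [[ 9.90126623e-01  1.40175804e-01 -1.16330348e-04]
 [ 1.40175812e-01 -9.90126627e-01  5.82095863e-05]
 [-1.07022200e-04 -7.39415621e-05 -9.99999992e-01]] [-2.17285195e+01  5.69169461e-01  9.01603553e+01  6.30712633e-04
  8.92779016e+01  6.02134528e+01] 0.3008953687181623 [-0.35730234 -0.83713442  0.45743136]
[566.86147905 -96.73806458 475.34239157]
[319.95437218 172.33529975]
[319.89094335 239.00095108]
```

View pics/w2.png

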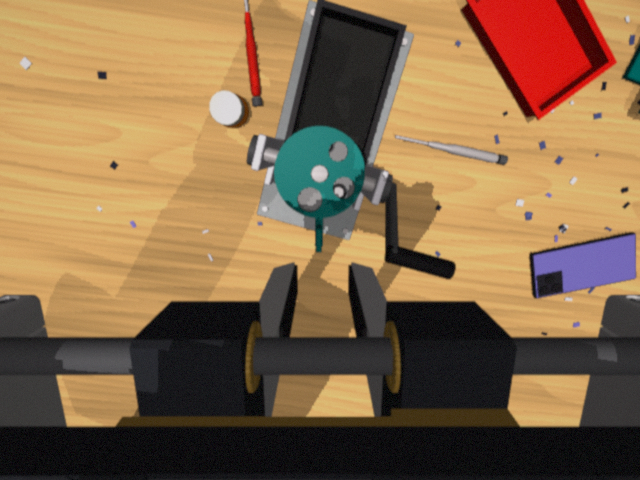

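The wrist view has the cap centre at (320,171), the small hole at (338,151) and the tab at (319,235), midway between the fingers. That matches the estimate, so I'll lower around the tab with a loose straddle.

Emit:
{"name": "apply_moves", "arguments": {
  "increments": [
    {"travel":[-0.002,0,0.012],"delta_rot":[0,0,0],"fingers":0.3},
    {"travel":[0,0,0.012],"delta_rot":[0,0,0],"fingers":0.3},
    {"travel":[0,0,0.012],"delta_rot":[0,0,0],"fingers":0.3},
    {"travel":[0,0,0.012],"delta_rot":[0,0,0],"fingers":0.3},
    {"travel":[0,0,0.012],"delta_rot":[0,0,0],"fingers":0.3},
    {"travel":[0,0,0.012],"delta_rot":[0,0,0],"fingers":0.3},
    {"travel":[0,0,0.012],"delta_rot":[0,0,0],"fingers":0.3},
    {"travel":[0,0,0.012],"delta_rot":[0,0,0],"fingers":0.3},
    {"travel":[0,0,0.012],"delta_rot":[0,0,0],"fingers":0.3},
    {"travel":[0,0,0],"delta_rot":[0,0,0],"fingers":0.12},
    {"travel":[0,0,0],"delta_rot":[0,0,0],"fingers":0.12},
    {"travel":[0,0,0],"delta_rot":[0,0,0],"fingers":0.12}
  ]
}}

```text
clock: 4.85
ee_pos: [497.5, -106.4, 187.8]
tool_rot: [[0.99, 0.138, 0.001], [0.138, -0.99, -0.0], [0.001, 0.0, -1.0]]
ft_force: [-0.0, 1.5, -0.2]
opening: 0.137
finger_force: 0.5
```

Run:
```python
from m import *
s=r.get_state(); p=s["ee_pos"]; R=s["tool_rot"]; print(s["clock"],p,s["opening"],s["ft_force"],s["finger_force"])
C=np.array([550,-97.]); 
f=lambda p: (np.degrees(np.arctan2(*(p[:2]-C)[::-1]))%360, np.linalg.norm(p[:2]-C)); print(f(p), np.degrees(np.arctan2(R[1,0],R[0,0])))
```

```text
4.85 [ 497.50372048 -106.40872224  187.8372615 ] 0.1368266700664267 [-0.04427971  1.53996824 -0.1720831 ] 0.4547284450381994
(np.float64(190.16103817481027), np.float64(53.33276120163146)) 7.918629246779366
```

Emit:
{"name": "apply_moves", "arguments": {
  "increments": [
    {"travel":[0.00014,0.0023,0],"delta_rot":[0,0,-2.5],"fingers":0.12},
    {"travel":[0.00014,0.0023,0],"delta_rot":[0,0,-2.5],"fingers":0.12},
    {"travel":[0.00014,0.0023,0],"delta_rot":[0,0,-2.5],"fingers":0.12},
    {"travel":[0.00014,0.0023,0],"delta_rot":[0,0,-2.5],"fingers":0.12},
    {"travel":[0.00014,0.0023,0],"delta_rot":[0,0,-2.5],"fingers":0.12},
    {"travel":[0.00014,0.0023,0],"delta_rot":[0,0,-2.5],"fingers":0.12},
    {"travel":[0.00014,0.0023,0],"delta_rot":[0,0,-2.5],"fingers":0.12},
    {"travel":[0.00014,0.0023,0],"delta_rot":[0,0,-2.5],"fingers":0.12},
    {"travel":[0.00014,0.0023,0],"delta_rot":[0,0,-2.5],"fingers":0.12},
    {"travel":[0,0,0],"delta_rot":[0,0,0],"fingers":0.12},
    {"travel":[0,0,0],"delta_rot":[0,0,0],"fingers":0.12}
  ]
}}

```text
clock: 5.77
ee_pos: [505.2, -125.8, 188.3]
tool_rot: [[0.863, 0.505, 0.001], [0.505, -0.863, -0.001], [0.001, 0.001, -1.0]]
ft_force: [0.4, -0.2, -0.6]
opening: 0.118
finger_force: 0.2
```

```bash
cat > cap.py <<'E'
from m import *
def capang(C=(550,-97.),name="top",yaw=-8.05,save=None):
    # holes = non-teal blobs on the cap disk, rectified to mm about the cap centre
    c=cam(name); S=8; n=80*S
    g=np.array([[proj(c,(C[0]+a,C[1]+b,192.5)) for a,b in((-40,-40),(40,-40),(40,40),(-40,40))]][0],np.float32)
    dst=np.array([(0,0),(n,0),(n,n),(0,n)],np.float32)
    w=cv2.warpPerspective(c[0],cv2.getPerspectiveTransform(g,dst),(n,n),flags=cv2.INTER_LINEAR)
    h=cv2.cvtColor(w,cv2.COLOR_BGR2HSV); m=cv2.inRange(h,(75,90,30),(98,255,255))
    if save: cv2.imwrite(save,w[::-1])
    full=cv2.fillConvexPoly(np.zeros_like(m),cv2.convexHull(np.vstack(cv2.findContours(m,0,1)[0])),255) if 0 else cv2.circle(np.zeros_like(m),(n//2,n//2),34*S,255,-1)
    for q in cv2.findContours(cv2.bitwise_and(full,cv2.bitwise_not(m)),0,1)[0]:
        A=cv2.contourArea(q)/S/S
        if A>20:
            (u,v),rd=cv2.minEnclosingCircle(q); a,b=u/S-40,v/S-40
            print("hole r=%.1f at rad %.1f frame angle %.1f"%(rd/S,np.hypot(a,b),np.degrees(np.arctan2(b,a))-yaw))
    ys,xs=np.nonzero(m); print("teal mean",xs.mean()/S-40,ys.mean()/S-40)
E
python3 - <<'E'
from cap import *
s=r.get_state(); p=s["ee_pos"]; R=s["tool_rot"]; C=np.array([550,-97.]); print(s["clock"],p,s["opening"],s["ft_force"],s["finger_force"], np.degrees(np.arctan2(*(p[:2]-C)[::-1]))%360,np.linalg.norm(p[:2]-C),np.degrees(np.arctan2(R[1,0],R[0,0])))
capang(name="wrist",save="pics/w3.png")
E
```

```text
5.7667 [ 505.18769267 -125.75330734  188.28816385] 0.1178043860979483 [ 0.43427416 -0.17402894 -0.62742889] 0.2015593321993947 212.68579851656133 53.24373738895358 30.35337558029158
hole r=7.3 at rad 0.9 frame angle 151.4
hole r=7.9 at rad 22.3 frame angle 0.8
hole r=10.2 at rad 23.2 frame angle -162.7
hole r=9.0 at rad 22.2 frame angle -81.7
teal mean 0.1331841432225076 2.5502829142430343
```

View pics/w3.png

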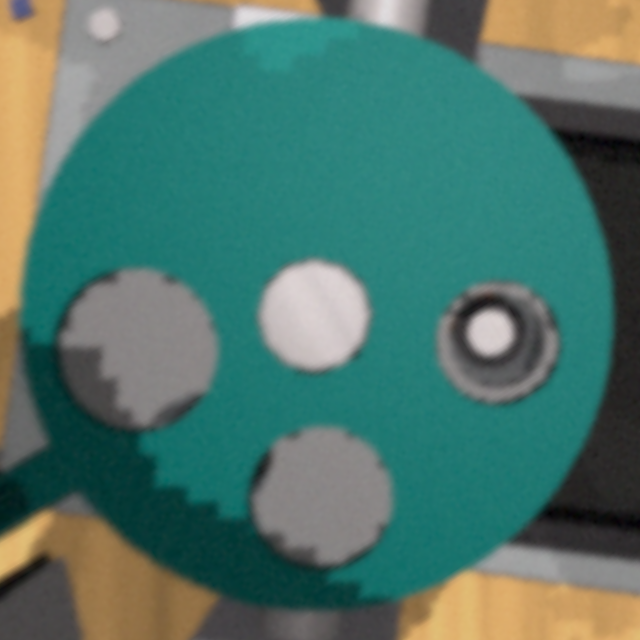

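The rectified cap view shows the small hole at 0.8° from +x, or -0.3° relative to the cap's centre boss. It is concentric with the AAA tube, where the cell's silver end shows, and the other two holes are shut. The cap is set, so I'll release, lift and go over the crank.

Emit:
{"name": "apply_moves", "arguments": {
  "increments": [
    {"travel":[0,0,0],"delta_rot":[0,0,0],"fingers":0.3},
    {"travel":[0,0,0],"delta_rot":[0,0,0],"fingers":0.3},
    {"travel":[0,0,-0.01],"delta_rot":[0,0,0],"fingers":0.3},
    {"travel":[0,0,-0.02],"delta_rot":[0,0,0],"fingers":0.3},
    {"travel":[0,0,-0.03],"delta_rot":[0,0,0],"fingers":0.3},
    {"travel":[0,0,-0.03],"delta_rot":[0,0,0],"fingers":0.3},
    {"travel":[-0.0158,0.0172,-0.012],"delta_rot":[0,0,0],"fingers":0.43},
    {"travel":[-0.0158,0.0172,0],"delta_rot":[0,0,0],"fingers":0.43},
    {"travel":[-0.0158,0.0172,0],"delta_rot":[0,0,0],"fingers":0.43},
    {"travel":[0,0,0],"delta_rot":[0,0,-6.45],"fingers":0.43},
    {"travel":[0,0,0],"delta_rot":[0,0,-6.45],"fingers":0.43},
    {"travel":[0,0,0],"delta_rot":[0,0,-6.45],"fingers":0.43}
  ]
}}

```text
clock: 6.82
ee_pos: [489.9, -194.8, 290.4]
tool_rot: [[0.643, 0.766, 0.001], [0.766, -0.643, -0.001], [0.0, 0.001, -1.0]]
ft_force: [0.7, 0.4, 0.5]
opening: 0.428
finger_force: 0.0
```

Emit:
{"name": "apply_moves", "arguments": {
  "increments": [
    {"travel":[0,0,0],"delta_rot":[0,0,-6.45],"fingers":0.43},
    {"travel":[0,0,0],"delta_rot":[0,0,-6.45],"fingers":0.43},
    {"travel":[0,0,0],"delta_rot":[0,0,-6.45],"fingers":0.43},
    {"travel":[0,0,0],"delta_rot":[0,0,-6.45],"fingers":0.43},
    {"travel":[0,0,0],"delta_rot":[0,0,-6.45],"fingers":0.43},
    {"travel":[0,0,0],"delta_rot":[0,0,0],"fingers":0.43}
  ]
}}

```text
clock: 7.32
ee_pos: [490.0, -194.2, 290.3]
tool_rot: [[0.137, 0.991, 0.001], [0.991, -0.137, -0.001], [-0.0, 0.001, -1.0]]
ft_force: [-0.7, 0.3, -0.8]
opening: 0.434
finger_force: 0.0
```

Run:
```python
from cap import *
s=r.get_state(); p=s["ee_pos"]; R=s["tool_rot"]; print(s["clock"],p,s["joint_pos"],np.degrees(np.arctan2(R[1,0],R[0,0])))
capang(C=(549.5,-96.6),name="wrist")
c=cam("wrist"); g=c[0].copy()
for P in((490.3,-194.3,208),(495,-160,208),(487.3,-216,208)):
    q=proj(c,P); print(q); cv2.circle(g,tuple(int(v) for v in q),3,(255,0,255),-1)
cv2.imwrite("pics/w4.png",g)
```

```text
7.3167 [ 490.02012258 -194.17894546  290.33700727] [-3.10259122e+01  2.79914080e+00  8.84518935e+01 -4.96953343e-03
  8.86896988e+01 -2.31315788e+01] 82.10576489942298
hole r=7.5 at rad 0.6 frame angle 69.8
hole r=7.9 at rad 22.5 frame angle -0.8
hole r=10.4 at rad 23.4 frame angle -161.4
hole r=9.3 at rad 22.9 frame angle -82.4
teal mean 0.40348513052639134 1.5772121187772328
[323.08968129 240.50285885]
[322.87586581 196.93046818]
[323.18584496 266.72861317]
```

View pics/w4.png

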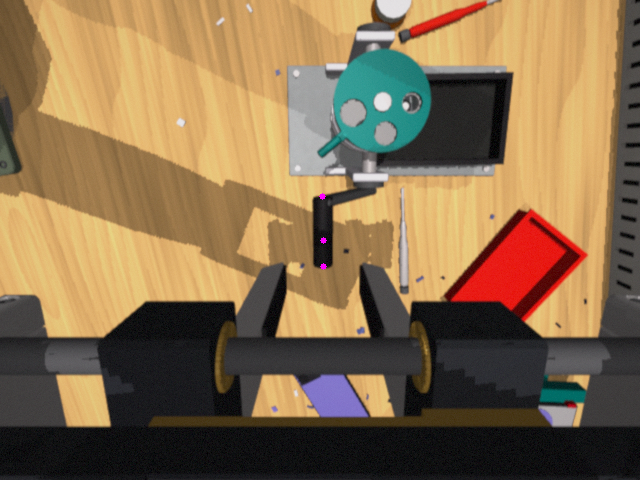

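The magenta predicted points (322,197 to 323,267) lie on the crank grip's axis. Now I'll descend and grip it.

Emit:
{"name": "apply_moves", "arguments": {
  "increments": [
    {"travel":[0,0,0.0125],"delta_rot":[0,0,0],"fingers":0.43},
    {"travel":[0,0,0.0125],"delta_rot":[0,0,0],"fingers":0.43},
    {"travel":[0,0,0.0125],"delta_rot":[0,0,0],"fingers":0.43},
    {"travel":[0,0,0.0125],"delta_rot":[0,0,0],"fingers":0.43},
    {"travel":[0,0,0.0125],"delta_rot":[0,0,0],"fingers":0.43},
    {"travel":[0,0,0.0125],"delta_rot":[0,0,0],"fingers":0.43},
    {"travel":[0,0,0.0125],"delta_rot":[0,0,0],"fingers":0.43},
    {"travel":[0,0,0.0125],"delta_rot":[0,0,0],"fingers":0.43},
    {"travel":[0,0,0],"delta_rot":[0,0,0],"fingers":0.25},
    {"travel":[0,0,0],"delta_rot":[0,0,0],"fingers":0.2},
    {"travel":[0,0,0],"delta_rot":[0,0,0],"fingers":0.2}
  ]
}}

```text
clock: 8.33
ee_pos: [489.8, -194.0, 189.3]
tool_rot: [[0.139, 0.99, -0.0], [0.99, -0.139, 0.0], [0.0, -0.0, -1.0]]
ft_force: [0.6, 0.1, 0.1]
opening: 0.251
finger_force: 0.0
```

Emit:
{"name": "apply_moves", "arguments": {
  "increments": [
    {"travel":[0,0,0],"delta_rot":[0,0,0],"fingers":0.1},
    {"travel":[0,0,0],"delta_rot":[0,0,0],"fingers":0.1},
    {"travel":[0,0,0],"delta_rot":[0,0,0],"fingers":0.1}
  ]
}}

```text
clock: 8.58
ee_pos: [490.3, -194.3, 190.2]
tool_rot: [[0.139, 0.99, 0.001], [0.99, -0.139, -0.001], [-0.001, 0.001, -1.0]]
ft_force: [-0.4, 0.7, 1.1]
opening: 0.161
finger_force: 30.0
```

Emit:
{"name": "apply_moves", "arguments": {
  "increments": [
    {"travel":[0,0.007,-0.0036],"delta_rot":[0,0,0],"fingers":0.1},
    {"travel":[0,0.0073,-0.003],"delta_rot":[0,0,0],"fingers":0.1},
    {"travel":[0,0.0075,-0.0024],"delta_rot":[0,0,0],"fingers":0.1},
    {"travel":[0,0.0077,-0.0017],"delta_rot":[0,0,0],"fingers":0.1},
    {"travel":[0,0.0078,-0.001],"delta_rot":[0,0,0],"fingers":0.1},
    {"travel":[0,0.0078,-0.0003],"delta_rot":[0,0,0],"fingers":0.1}
  ]
}}

```text
clock: 9.08
ee_pos: [533.5, -201.0, 202.5]
tool_rot: [[0.139, 0.99, -0.004], [0.99, -0.139, -0.001], [-0.002, -0.004, -1.0]]
ft_force: [-6.3, -1.0, 4.8]
opening: 0.159
finger_force: 30.0
```

Forces are small, so I'll carry on along the arc.

Emit:
{"name": "apply_moves", "arguments": {
  "increments": [
    {"travel":[0,0.0078,0.0003],"delta_rot":[0,0,0],"fingers":0.1},
    {"travel":[0,0.0078,0.001],"delta_rot":[0,0,0],"fingers":0.1},
    {"travel":[0,0.0077,0.0017],"delta_rot":[0,0,0],"fingers":0.1},
    {"travel":[0,0.0075,0.0024],"delta_rot":[0,0,0],"fingers":0.1},
    {"travel":[0,0.0073,0.003],"delta_rot":[0,0,0],"fingers":0.1},
    {"travel":[0,0.007,0.0036],"delta_rot":[0,0,0],"fingers":0.1}
  ]
}}

```text
clock: 9.58
ee_pos: [578.0, -207.5, 189.8]
tool_rot: [[0.139, 0.99, -0.004], [0.99, -0.139, -0.001], [-0.002, -0.004, -1.0]]
ft_force: [-5.3, -2.3, 3.5]
opening: 0.165
finger_force: 30.0
```

Emit:
{"name": "apply_moves", "arguments": {
  "increments": [
    {"travel":[0,0.0066,0.0042],"delta_rot":[0,0,0],"fingers":0.1},
    {"travel":[0,0.0062,0.0048],"delta_rot":[0,0,0],"fingers":0.1},
    {"travel":[0,0.0058,0.0053],"delta_rot":[0,0,0],"fingers":0.1},
    {"travel":[0,0.0053,0.0058],"delta_rot":[0,0,0],"fingers":0.1},
    {"travel":[0,0.0048,0.0062],"delta_rot":[0,0,0],"fingers":0.1},
    {"travel":[0,0.0042,0.0066],"delta_rot":[0,0,0],"fingers":0.1}
  ]
}}

```text
clock: 10.08
ee_pos: [610.4, -212.0, 156.7]
tool_rot: [[0.139, 0.99, -0.005], [0.99, -0.139, -0.001], [-0.002, -0.005, -1.0]]
ft_force: [-6.3, -1.3, 3.1]
opening: 0.16
finger_force: 30.0
```

Emit:
{"name": "apply_moves", "arguments": {
  "increments": [
    {"travel":[0,0.0036,0.007],"delta_rot":[0,0,0],"fingers":0.1},
    {"travel":[0,0.003,0.0073],"delta_rot":[0,0,0],"fingers":0.1},
    {"travel":[0,0.0024,0.0075],"delta_rot":[0,0,0],"fingers":0.1},
    {"travel":[0,0.0017,0.0077],"delta_rot":[0,0,0],"fingers":0.1},
    {"travel":[0,0.001,0.0078],"delta_rot":[0,0,0],"fingers":0.1},
    {"travel":[0,0.0003,0.0078],"delta_rot":[0,0,0],"fingers":0.1}
  ]
}}

```text
clock: 10.58
ee_pos: [623.4, -213.9, 112.2]
tool_rot: [[0.139, 0.99, -0.001], [0.99, -0.139, -0.002], [-0.002, -0.001, -1.0]]
ft_force: [-4.4, -1.1, 5.4]
opening: 0.157
finger_force: 30.0
```

Emit:
{"name": "apply_moves", "arguments": {
  "increments": [
    {"travel":[0,-0.0003,0.0078],"delta_rot":[0,0,0],"fingers":0.1},
    {"travel":[0,-0.001,0.0078],"delta_rot":[0,0,0],"fingers":0.1},
    {"travel":[0,-0.0017,0.0077],"delta_rot":[0,0,0],"fingers":0.1},
    {"travel":[0,-0.0017,0.0055],"delta_rot":[0,0,0],"fingers":0.1}
  ]
}}

```text
clock: 10.92
ee_pos: [621.6, -213.7, 83.4]
tool_rot: [[0.139, 0.99, 0.006], [0.99, -0.139, -0.003], [-0.002, 0.007, -1.0]]
ft_force: [3.9, -3.8, 3.4]
opening: 0.159
finger_force: 30.0
```

Emit:
{"name": "apply_moves", "arguments": {
  "increments": [
    {"travel":[0,0,0],"delta_rot":[0,0,0],"fingers":0.1},
    {"travel":[0,0,0],"delta_rot":[0,0,0],"fingers":0.1},
    {"travel":[0,0,0],"delta_rot":[0,0,0],"fingers":0.1},
    {"travel":[0,0,0],"delta_rot":[0,0,0],"fingers":0.1},
    {"travel":[0,0,0],"delta_rot":[0,0,0],"fingers":0.1},
    {"travel":[0,0,0],"delta_rot":[0,0,0],"fingers":0.1},
    {"travel":[0,0,0],"delta_rot":[0,0,0],"fingers":0.1},
    {"travel":[0,0,0],"delta_rot":[0,0,0],"fingers":0.1},
    {"travel":[0,0,0],"delta_rot":[0,0,0],"fingers":0.1},
    {"travel":[0,0,0],"delta_rot":[0,0,0],"fingers":0.1},
    {"travel":[0,0,0],"delta_rot":[0,0,0],"fingers":0.1},
    {"travel":[0,0,0],"delta_rot":[0,0,0],"fingers":0.1}
  ]
}}

```text
clock: 11.92
ee_pos: [621.6, -213.6, 83.2]
tool_rot: [[0.139, 0.99, 0.006], [0.99, -0.139, -0.003], [-0.002, 0.007, -1.0]]
ft_force: [4.4, -4.0, 0.4]
opening: 0.165
finger_force: 30.0
```

Run:
```python
from m import *
c=cam("scene"); im=cv2.resize(c[0][215:355,230:380],None,fx=4,fy=4,interpolation=cv2.INTER_CUBIC); cv2.imwrite("pics/s5.png",im)
h=cv2.cvtColor(c[0],cv2.COLOR_BGR2HSV); m=cv2.inRange(h,(8,140,110),(22,255,255)); k=np.zeros_like(m);k[270:345,285:365]=255;m&=k
for q in cv2.findContours(m,0,2)[0]:
    if cv2.contourArea(q)>8: print(cv2.minAreaRect(q))
```

```text
(no output)
```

View pics/s5.png

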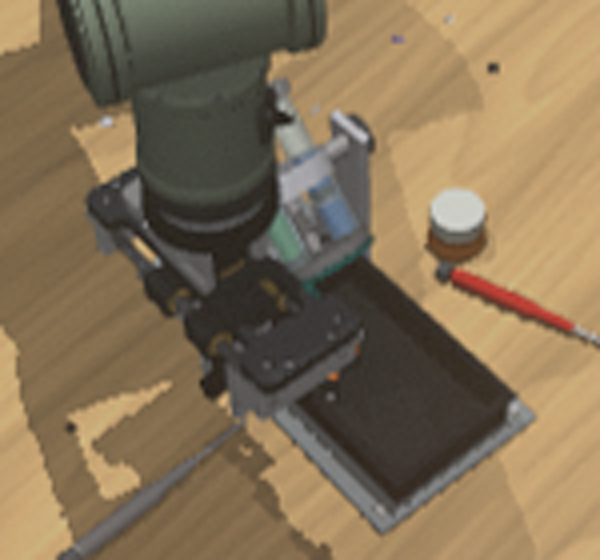

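The crop shows the canister tipped over with its mouth at the tray, the blue and green cells still held in, and an orange cell end at about (340,375) in the tray, partly hidden by the gripper. I'll check by colour masks in the other views.

```bash
cat > o.py <<'E'
from m import *
ex=np.array([np.cos(np.radians(-8.05)),np.sin(np.radians(-8.05))]); ey=np.array([-ex[1],ex[0]]); O=np.array([549.5,-96.6])
def orange(name,z=14,lim=25):
    c=cam(name); h=cv2.cvtColor(c[0],cv2.COLOR_BGR2HSV)
    m=cv2.inRange(h,(3,150,70),(20,255,255))
    for q in cv2.findContours(m,0,2)[0]:
        if cv2.contourArea(q)<3: continue
        (u,v),wh,a=cv2.minAreaRect(q); P=plane(c,(u,v),z)[:2]-O; x,y=P@ex,P@ey
        if -100<x<260 and abs(y)<120: 
            B=[plane(c,p,z)[:2] for p in cv2.boxPoints(((u,v),wh,a))]; e=[round(float(np.linalg.norm(B[i]-B[i+1]))) for i in(0,1)]
            print(name,"px %.0f,%.0f"%(u,v),"frame x %.0f y %.0f"%(x,y),"size mm",e,"hsv",h[int(v),int(u)])
E
python3 - <<'E'
from o import *
for n in("top","wrist","scene"): orange(n)
E
```

```text
top px 321,216 frame x 103 y 119 size mm [10, 89] hsv [  3 179 135]
wrist px 293,118 frame x 67 y -15 size mm [11, 31] hsv [ 13 238 215]
wrist px 300,96 frame x 73 y -1 size mm [11, 6] hsv [ 14 253 114]
scene px 357,290 frame x 108 y 114 size mm [12, 88] hsv [  3 184 188]
```

Run:
```python
from m import *
c=cam("wrist"); cv2.imwrite("pics/w6.png",cv2.resize(c[0][20:220,200:420],None,fx=3,fy=3,interpolation=cv2.INTER_CUBIC))
```

```text
(no output)
```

View pics/w6.png

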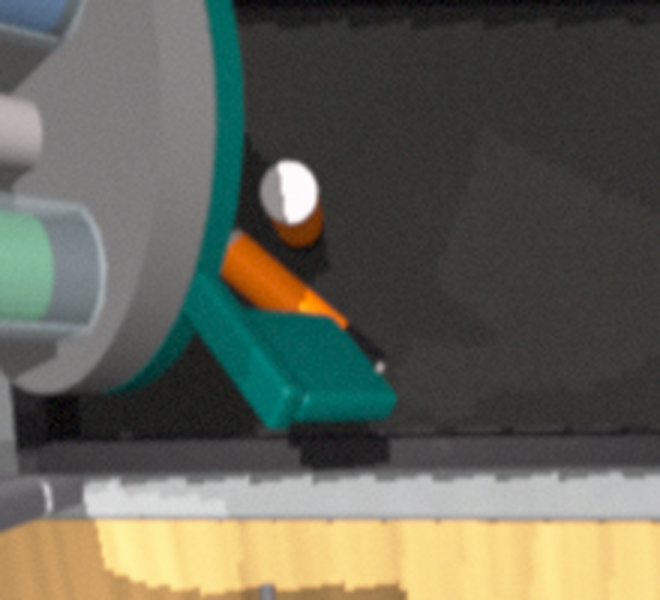

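The wrist crop shows one orange cell lying in the tray at about (290,280). The other is out of the tube, standing on its nose with its silver flat end up at (290,190). Both are out and the green and blue cells are held in, so I'll bring the canister back slowly by the reverse arc.

Emit:
{"name": "apply_moves", "arguments": {
  "increments": [
    {"travel":[0,0.0009,-0.0028],"delta_rot":[0,0,0],"fingers":0.1},
    {"travel":[0,0.0008,-0.0027],"delta_rot":[0,0,0],"fingers":0.1},
    {"travel":[0,0.0009,-0.0039],"delta_rot":[0,0,0],"fingers":0.1},
    {"travel":[0,0.0008,-0.0038],"delta_rot":[0,0,0],"fingers":0.1},
    {"travel":[0,0.0005,-0.0039],"delta_rot":[0,0,0],"fingers":0.1},
    {"travel":[0,0.0005,-0.0039],"delta_rot":[0,0,0],"fingers":0.1},
    {"travel":[0,0.0003,-0.0078],"delta_rot":[0,0,0],"fingers":0.1},
    {"travel":[0,-0.0003,-0.0078],"delta_rot":[0,0,0],"fingers":0.1},
    {"travel":[0,-0.001,-0.0078],"delta_rot":[0,0,0],"fingers":0.1},
    {"travel":[0,-0.0017,-0.0077],"delta_rot":[0,0,0],"fingers":0.1},
    {"travel":[0,-0.0024,-0.0075],"delta_rot":[0,0,0],"fingers":0.1},
    {"travel":[0,-0.003,-0.0073],"delta_rot":[0,0,0],"fingers":0.1}
  ]
}}

```text
clock: 13.17
ee_pos: [614.4, -212.5, 148.4]
tool_rot: [[0.139, 0.99, -0.002], [0.99, -0.139, -0.001], [-0.001, -0.002, -1.0]]
ft_force: [-1.0, -5.1, -2.8]
opening: 0.16
finger_force: 30.0
```

Emit:
{"name": "apply_moves", "arguments": {
  "increments": [
    {"travel":[0,-0.0036,-0.007],"delta_rot":[0,0,0],"fingers":0.1},
    {"travel":[0,-0.0042,-0.0066],"delta_rot":[0,0,0],"fingers":0.1},
    {"travel":[0,-0.0048,-0.0062],"delta_rot":[0,0,0],"fingers":0.1},
    {"travel":[0,-0.0053,-0.0058],"delta_rot":[0,0,0],"fingers":0.1},
    {"travel":[0,-0.0058,-0.0053],"delta_rot":[0,0,0],"fingers":0.1},
    {"travel":[0,-0.0062,-0.0048],"delta_rot":[0,0,0],"fingers":0.1},
    {"travel":[0,-0.0066,-0.0042],"delta_rot":[0,0,0],"fingers":0.1}
  ]
}}

```text
clock: 13.75
ee_pos: [580.2, -207.6, 190.0]
tool_rot: [[0.139, 0.99, 0.003], [0.99, -0.139, -0.002], [-0.002, 0.004, -1.0]]
ft_force: [2.6, -5.4, -0.0]
opening: 0.162
finger_force: 30.0
```

Run:
```python
from o import *
for n in("top","wrist","scene"): orange(n)
s=r.get_state(); print(s["clock"],s["ee_pos"],s["ft_force"])
```

```text
top px 321,216 frame x 103 y 119 size mm [10, 90] hsv [  2 182 133]
wrist px 357,138 frame x 80 y -24 size mm [12, 5] hsv [ 20 214 238]
wrist px 346,1 frame x 66 y 97 size mm [9, 2] hsv [  4 193 102]
scene px 312,305 frame x 66 y -15 size mm [11, 26] hsv [ 11 176 165]
scene px 318,300 frame x 65 y 6 size mm [8, 17] hsv [ 11 167 119]
scene px 357,290 frame x 108 y 114 size mm [11, 90] hsv [  2 179 192]
13.9 [ 579.63532432 -207.49288483  190.55591153] [-0.71196566 -4.60139193  3.22283717]
```

Scene shows both cells in the tray. I'll bring the crank the rest of the way back.

Emit:
{"name": "apply_moves", "arguments": {
  "increments": [
    {"travel":[0,-0.007,-0.0036],"delta_rot":[0,0,0],"fingers":0.1},
    {"travel":[0,-0.0073,-0.003],"delta_rot":[0,0,0],"fingers":0.1},
    {"travel":[0,-0.0075,-0.0024],"delta_rot":[0,0,0],"fingers":0.1},
    {"travel":[0,-0.0077,-0.0017],"delta_rot":[0,0,0],"fingers":0.1},
    {"travel":[0,-0.0078,-0.001],"delta_rot":[0,0,0],"fingers":0.1},
    {"travel":[0,-0.0078,-0.0003],"delta_rot":[0,0,0],"fingers":0.1},
    {"travel":[0,-0.0078,0.0003],"delta_rot":[0,0,0],"fingers":0.1},
    {"travel":[0,-0.0078,0.001],"delta_rot":[0,0,0],"fingers":0.1},
    {"travel":[0,-0.0077,0.0017],"delta_rot":[0,0,0],"fingers":0.1},
    {"travel":[0,-0.0075,0.0024],"delta_rot":[0,0,0],"fingers":0.1}
  ]
}}

```text
clock: 14.73
ee_pos: [503.1, -194.7, 195.4]
tool_rot: [[0.139, 0.99, -0.0], [0.99, -0.139, 0.002], [0.002, -0.001, -1.0]]
ft_force: [3.3, 0.5, 0.1]
opening: 0.158
finger_force: 30.0
```

Emit:
{"name": "apply_moves", "arguments": {
  "increments": [
    {"travel":[0,-0.0037,0.0015],"delta_rot":[0,0,0],"fingers":0.1},
    {"travel":[0,-0.0036,0.0015],"delta_rot":[0,0,0],"fingers":0.1},
    {"travel":[0,-0.0035,0.0018],"delta_rot":[0,0,0],"fingers":0.1},
    {"travel":[0,-0.0025,0.0013],"delta_rot":[0,0,0],"fingers":0.1},
    {"travel":[0,0,0],"delta_rot":[0,0,0],"fingers":0.1}
  ]
}}

```text
clock: 15.15
ee_pos: [490.2, -193.2, 189.3]
tool_rot: [[0.139, 0.99, -0.001], [0.99, -0.139, 0.002], [0.002, -0.001, -1.0]]
ft_force: [1.3, 4.6, 1.0]
opening: 0.16
finger_force: 30.0
```

Back at the starting position. I'll open, wait a moment, lift clear and step away.

Emit:
{"name": "apply_moves", "arguments": {
  "increments": [
    {"travel":[0,0,0],"delta_rot":[0,0,0],"fingers":0.43},
    {"travel":[0,0,0],"delta_rot":[0,0,0],"fingers":0.43},
    {"travel":[0,0,0],"delta_rot":[0,0,0],"fingers":0.43},
    {"travel":[0,0,-0.01],"delta_rot":[0,0,0],"fingers":0.43},
    {"travel":[0,0,-0.02],"delta_rot":[0,0,0],"fingers":0.43},
    {"travel":[0,0,-0.03],"delta_rot":[0,0,0],"fingers":0.43},
    {"travel":[0,0,-0.03],"delta_rot":[0,0,0],"fingers":0.43},
    {"travel":[0,0,-0.02],"delta_rot":[0,0,0],"fingers":0.43},
    {"travel":[0,-0.03,0],"delta_rot":[0,0,0],"fingers":0.43},
    {"travel":[0,-0.03,0],"delta_rot":[0,0,0],"fingers":0.43},
    {"travel":[0,-0.03,0],"delta_rot":[0,0,0],"fingers":0.43},
    {"travel":[0,0,0],"delta_rot":[0,0,0],"fingers":0.43}
  ]
}}

```text
clock: 16.15
ee_pos: [397.8, -180.9, 300.4]
tool_rot: [[0.14, 0.99, -0.003], [0.99, -0.14, -0.0], [-0.001, -0.003, -1.0]]
ft_force: [0.5, -0.7, -0.9]
opening: 0.433
finger_force: 0.0
```

Run:
```python
from cap import *
from o import *
s=r.get_state(); print(s["clock"],s["ee_pos"],s["ft_force"])
for n in("top","scene","wrist"): orange(n)
for n in("top","wrist"): capang(C=(549.5,-96.6),name=n)
c=cam("top"); g=c[0]; dark=(g.max(2)<60).astype(np.uint8)
k=np.zeros_like(dark);k[190:245,335:392]=dark[190:245,335:392]
cn=max(cv2.findContours(k,0,2)[0],key=cv2.contourArea); print("tray",cv2.minAreaRect(cn))
```

```text
16.15 [ 397.78299008 -180.92417438  300.37608361] [ 0.54399505 -0.70188615 -0.8580305 ]
top px 321,216 frame x 103 y 119 size mm [10, 89] hsv [  2 177 134]
scene px 312,304 frame x 66 y -13 size mm [30, 8] hsv [ 13 181 202]
scene px 318,300 frame x 65 y 6 size mm [8, 17] hsv [ 12 166 115]
scene px 357,290 frame x 108 y 114 size mm [12, 90] hsv [  3 181 185]
wrist px 526,21 frame x 113 y 117 size mm [77, 5] hsv [  2 232 168]
hole r=21.9 at rad 12.2 frame angle 1.7
hole r=13.0 at rad 22.7 frame angle -162.6
hole r=11.7 at rad 22.9 frame angle -79.7
teal mean 1.1084740245782356 4.968820435185812
hole r=7.5 at rad 1.1 frame angle 29.8
hole r=7.8 at rad 22.1 frame angle -1.0
hole r=10.3 at rad 24.0 frame angle -161.7
hole r=9.0 at rad 22.6 frame angle -82.2
teal mean -0.3956491226564083 0.9120241999175889
tray ((362.3239440917969, 222.52696228027344), (37.819732666015625, 49.5345573425293), 9.727578163146973)
```

Masks show two orange cells in the tray near frame x 66, the canister upright with its cap boss in place, and the cap still at the AAA setting. The tray hasn't moved and the gripper is clear, so I'm handing in.

```bash
python3 -c "
from rig import r
print(r.sign_off())"
```

```text
the job is handed in; nothing more can be done
None
```

The job is handed in: both AAA cells are in the black tray (one was standing on its end when last viewed), the canister is back upright with the AA and lithium cells inside, the cap is over the AAA tube, and it took about 16 of the 58 s.

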